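Take the inside depth of a steel dish with the bench depth gauge

ROBOT

A 6-joint arm with a two-finger parallel gripper is mounted at the origin on the work surface. World frame = base frame: x ahead of the robot, y to its left, z up, the work surface at z = 0. Lengths are in m, angles in rad, forces in N, time in s.
With the tool pointing down it reaches from about 0.375 to 0.9 m from the base axis. Payload 3.1 kg.
Tool frame: the origin (TCP) lies midway between the tips of the shut fingers; the grasp point (between the pads) lies 19 mm behind it; z points along the fingers, y is the direction in which the jaws open and shut (so a half turn about z gives the same grasp; the last joint's range is limited). The gripper opens to 87 mm and grips with 3 to 60 N. Pads are 19 mm wide; open, the fingers measure 117 mm over their backs; the gripper's body (75 mm by 190 mm) begins 51 mm behind the grasp point.
Start: joints at [1.095, 0.527, 1.433, -0, 1.181, -0.178], TCP at [0.183, 0.598, 0.223] pointing down, gripper open.
Joint ranges: [-3.08, 3.08], [-0.75, 2.2], [0.22, 2.44], [-1.43, 4.57], [0, 2.65], [-2.85, 2.85]. Speed limits (rad/s): [2.79, 2.79, 3.14, 3.14, 3.14, 3.14].

INTERFACE

Orientations are given as a unit quaternion [x, y, z, w].
In Python, from rig import robot gives the robot as it stands.
- The arm moves only by the tool move_arm, never from a script. Its argument "rows" is one flat list of numbers, 7 for each row, row after row: the shift along the world's x, y, z in mm, then the turn, a rotation vector about the world's x, y, z in rad, then the closure, from 0 (fully open) to 1 (shut). A call has 1 to 12 rows; each row shifts and turns the commanded pose from where the row before left it; what a row does not reach is not made up. A row lasts 1/10 s, in which the tool goes at most 50 mm and 8.59 degrees, less where a joint would pass 70% of its speed; a pose out of reach is approached as far as the arm can. A call with a gripper value outside its range is refused whole. The fingers move at their own pace and stop on an object; "grip_force" is the grip in N (left out, the last holds). Time passes only in rows, so rows that do not move let the fingers close. It gives the time, the measured TCP pose, the force and the opening at its end, in the units of the state.
- robot.get_obs(): the state, without advancing time (a new reading comes with each control period).
- robot.camera(name): name is "side" or "top" or "wrist"; returns a dict with "color" (420x560x3 uint8, red, green, blue), "z_map" (420x560 float32, m along the optical axis (not along the pixel's ray), 0 where there is no reading), "camera_matrix" (3x3 intrinsics, pixels), "distortion" ([k1, k2, p1, p2, k3] as OpenCV has them; the pictures are not rectified), "R" (3x3) and "t" (3): a world point X has camera coordinates R X + t; the wrist camera has in their place "tool_from_camera" (4x4, takes a point from camera to tool coordinates, whose origin is the TCP and whose axes are the flange's). Camera axes: x right, y down, z forward; pixel columns grow to the right and rows downward; lengths in m; the calibration is good to about 2 mm. A picture is of the moment at which its call begins: read the wrist's pose just before it.
- robot.hand_in(): hands the job in, once; it reports no verdict.
Trained networks look in the newest picture that a camera, given by its name, has taken for a name from the list of things; names that differ only in an ending like _2 or _b are one class to them, and where a whole thing is asked for, a point or a joint stands for the part that bears it (a point fixed in the world has none). Each returns a list of dicts, best first, with "conf" (0 to 1); they miss things now and then, are a little off and sometimes report something else, mostly with a low value. They report only what shows in the picture. A call takes as long as a camera call. They do not tell look-alikes from the thing itself.
- robot.search_frame(camera, thing): "at" ([column, row] in pixels, amid what is visible of it).
- robot.spot_point(camera, thing): "at" ([column, row] in pixels: a listed point, or the origin of a listed thing).
The state is a dict: "time": time; "q": joint angles; "joint_velocities": joint speeds; "joint_torque": joint torques, N m; "position": TCP position; "tool_rot": TCP orientation; "ft_force": force on the tool from outside, world axes, zero at the start; "moment": the same for the moment, N m; "grip_width": finger opening in m.
Only numpy, scipy, OpenCV 4.12 (cv2) and the standard library are available. Lean on these libraries where they do the work, as an engineer would, in place of code of your own. Each camera call takes 0.05 s, during which the arm holds its last target.

TASK

Take the depth of the steel dish that stands on the base of the bench depth gauge: swing the gauge's arm round until the probe is over the middle of that dish, clear of its rim, lower it gently until its tip touches the bottom of the dish, then push the clamp lever fully down to lock the slide at that height, and let go. Leave the dish standing where it is, and do not disturb the other dishes and the tweezers around the gauge.

Things in the scene. Friction and masses are not known exactly. Their poses are not given: they have to be found in the camera images.
- gauge: The bench depth gauge: grey base 270 x 180 x 28 mm, fixed to the bench, with a round steel column (22 mm thick, top 250 mm above the bench). A boss slides on the column and turns round it; it carries a level arm with a readout and, at its end, the vertical probe. Origin: centre of the base's underside; x points from the dish side to the column, which stands at x = +90 mm, y = 0; z up.
- column_axis (a point): The point on the column's axis level with the middle of the boss (boss 46 mm across, 50 mm high). It rises and falls with the slide. The arm swings about the vertical through it.
- carriage (a joint): Height of the slide: the height of the probe's tip above the top of the gauge's base, in m, 0 to 0.08; grows upward. The slide is counterbalanced and stays where it is left; with the clamp open about 2 N at the knob moves it either way (on turning back from up to down the force on the hand thus changes by about 4 N without any touch), with the clamp shut it holds against 20 N.
- boom (a joint): Swing of the arm about the column, in rad, -0.6 to 1.3, counted anticlockwise from above; at 0 the arm points along the gauge's -x. It stays where it is left (about 1 N at the probe swings it while the clamp is open). The probe runs on a circle of 150 mm radius about the column's axis.
- probe: The depth probe, fixed upright in the end of the arm: a steel rod 8 mm thick with a flat-ended foot 10 mm across, and a black round hand knob at its top, right above the rod. The knob is the thing to take hold of for swinging and lowering. Origin: the tip, at the underside of the foot; z up, x along the arm towards the column.
- probe_tip (a point): The centre of the probe's flat tip.
- probe_knob (a point): The centre of the knob: 26 mm across, 27 mm high, axis vertical, 129.5 mm above the tip. Below it 10 mm of bare rod, then the arm's end block (26 x 28 mm, top 23.5 mm below this point), the arm bar (20 mm wide) and the readout (42 mm wide, 53 to 111 mm from the knob's axis towards the column, its top no higher than the block's).
- clamp (a joint): The clamp lever on the boss, in rad: 0 = open, leaning 45 degrees up; 0.96 = shut, fully down at its stop, 10 degrees below level. It turns down in the vertical plane that stands square to the arm, 18 mm from the column's axis on the probe's side. It stays where it is left; 1 to 3 N straight down on the ball moves it.
- clamp_ball (a point): The centre of the black ball (18 mm across) at the free end of the clamp lever, 64 mm from the lever's pivot.
- clamp_pivot (a point): The clamp lever's pivot, beside the boss: 34 mm to the side of the column's axis (the gauge's +y side when the arm points along -x) and 18 mm from it towards the probe. The pivot line is level and runs along the arm; the lever points away from the column and its ball moves outward and down on a circle of 64 mm about it.
- dish: The plain steel dish to be measured, standing mouth up on the gauge's base: round, straight-sided, 76 mm across outside, 34 mm high, wall 3 mm, bottom 4 mm thick, 0.1 to 0.2 kg, loose. Origin: centre of its underside; z up.
- dish_floor (a point): The centre of that dish's inside bottom, 4 mm above its underside and 30 mm below its rim; inside 70 mm across.
- spare_dish: A second steel dish just like it, standing on the bench beside the gauge's base. Leave it. Origin: centre of its underside.
- small_dish: A small steel dish, 54 mm across, 22 mm high, on the bench beside the gauge. Leave it. Origin: centre of its underside.
- tweezers: Steel tweezers, 130 mm long, lying on the bench beside the gauge. Leave them. Origin: their middle, on the bench.
Mind the look-alikes: they are no part of the job. Leave any pink or yellow look-alike of the dish alone.

How it is judged:
By the outcome, as a careful person would: the job done as asked, in the order asked, and still so for the second after the job is handed in, with the robot touching nothing.
It also fails if it takes over 50 s, if anything falls off the work surface, if the arm or the gripper's body presses on something with over 40 N, if the wrist force passes 120 N, or if a joint passes its speed limit or range.

## Working session

There is one attempt and no reset: what is moved stays moved. The work goes in short steps, Python scripts to look and compute and a tool call to move; the robot and the scene stay as the last step left them, time stands still between calls to the robot, and variables do not carry over. Pictures are saved under pics/ and viewed, and the job is handed in when it is done.

Besides the shell and the picture viewer there is one more tool, called after "Emit:" as name(argument=value, ...) on one line, values as JSON. move_arm: Moves the arm, as the interface text tells. Its arguments: {"type":"object","properties":{"rows":{"type":"array","items":{"type":"number"}},"grip_force":{"type":"number"}},"required":["rows"]}

```bash
ls; mkdir -p pics
cat > h.py <<'E'
import numpy as np, cv2
from rig import robot
from scipy.spatial.transform import Rotation as Rt
def cam(n):
    o=robot.get_obs(); c=robot.camera(n)
    if 'R' in c:
        R=np.array(c['R']);t=np.array(c['t'])
    else:
        T=np.array(c['tool_from_camera']); W=np.eye(4)
        W[:3,:3]=Rt.from_quat(o['tool_rot']).as_matrix(); W[:3,3]=o['position']
        M=np.linalg.inv(W@T); R=M[:3,:3];t=M[:3,3]
    c['R_']=R;c['t_']=t; c['K']=np.array(c['camera_matrix']);c['d']=np.array(c['distortion'])
    return c
def ray(c,px):
    u=cv2.undistortPoints(np.array([[px]],float),c['K'],c['d'])[0,0]
    return -c['R_'].T@c['t_'], c['R_'].T@np.array([u[0],u[1],1])
def atz(c,px,z):
    o,d=ray(c,px); return o+d*(z-o[2])/d[2]
def dep(c,px):
    o,d=ray(c,px); i,j=int(round(px[1])),int(round(px[0]))
    p=c['z_map'][max(i-1,0):i+2,max(j-1,0):j+2]; p=p[p>0]
    return o+d*np.median(p) if len(p) else None
def proj(c,X):
    return cv2.projectPoints(np.array(X,float).reshape(-1,1,3),cv2.Rodrigues(c['R_'])[0],c['t_'],c['K'],c['d'])[0][:,0]
def tri(cs,pxs):
    A=np.zeros((3,3));b=np.zeros(3)
    for c,p in zip(cs,pxs):
        o,d=ray(c,p);d=d/np.linalg.norm(d);P=np.eye(3)-np.outer(d,d);A+=P;b+=P@o
    X=np.linalg.solve(A,b); return X
def save(c,n): cv2.imwrite(f'pics/{n}.png',c['color'][:,:,::-1])
E
python3 - <<'E'
from h import *
np.set_printoptions(precision=4,suppress=True)
o=robot.get_obs(); print(o['time'],o['position'],o['tool_rot'],o['ft_force'],o['grip_width'])
C={}
for n in ['side','top','wrist']:
    c=cam(n);C[n]=c; save(c,n+'0')
    print(n,'campos',-c['R_'].T@c['t_'])
    for th in ['column_axis','probe_knob','probe_tip','clamp_ball','clamp_pivot','dish_floor','dish','spare_dish','gauge']:
        r=robot.spot_point(n,th)
        for x in r[:3]:
            print(n,th,np.round(x['at'],1),round(x['conf'],2),dep(c,x['at']))
print(robot.get_obs()['time'])
E
```

```text
pics
0.0 [0.1824 0.597  0.2216] [ 0.1479  0.989  -0.001  -0.0003] [-1.0848 -0.0001 -1.1019] 0.0871728633604639
side campos [ 0.0593 -0.4014  0.6057]
side column_axis [362.5 167. ] 0.83 [ 0.6516 -0.0728  0.1961]
side probe_knob [360.  197.5] 0.6 [ 0.5316 -0.1434  0.221 ]
side probe_tip [351.1 251.4] 0.86 [ 0.5388 -0.139   0.0874]
side clamp_pivot [344.2 169.5] 0.72 [ 0.6318 -0.0436  0.1867]
side clamp_pivot [353.  253.2] 0.68 [ 0.5401 -0.1429  0.0843]
side dish_floor [310.5 255.6] 0.9 [ 0.5205 -0.0574  0.0338]
side dish_floor [211.9 254.1] 0.86 [0.3988 0.1194 0.0059]
side dish_floor [253.9 326.5] 0.65 [ 0.3339 -0.0803  0.0034]
side dish [214.5 255.8] 0.67 [0.3829 0.0863 0.035 ]
side dish [253.4 327.4] 0.58 [ 0.3316 -0.0814  0.004 ]
side spare_dish [281.9 207.5] 0.72 [0.5985 0.0959 0.0342]
side gauge [318.9 250.2] 0.88 [ 0.5456 -0.0597  0.033 ]
top campos [0.3994 0.0269 0.9553]
top column_axis [376.  217.7] 0.33 [ 0.4914 -0.1603  0.003 ]
top probe_knob [383.6 173.7] 0.75 [ 0.5415 -0.1302  0.2207]
top probe_knob [241.7 153.4] 0.21 [0.6218 0.1197 0.0038]
top probe_tip [370.9 187.5] 0.76 [ 0.5413 -0.1356  0.0819]
top clamp_ball [307.1 128.9] 0.69 [ 0.6094 -0.006   0.235 ]
top clamp_ball [372.2 184.8] 0.35 [ 0.5448 -0.1361  0.0924]
top clamp_pivot [320.8 123.1] 0.75 [ 0.6307 -0.0307  0.1973]
top clamp_pivot [374.9 189. ] 0.49 [ 0.5516 -0.159   0.0003]
top dish_floor [335.2 295.9] 0.9 [ 0.3321 -0.0767  0.0047]
top dish_floor [235.3 265.7] 0.81 [0.3887 0.1259 0.0055]
top dish_floor [324.3 202.6] 0.72 [ 0.5174 -0.0515  0.0309]
top dish [238.6 261.9] 0.75 [0.3964 0.1195 0.005 ]
top dish [323.4 198.2] 0.7 [ 0.5261 -0.0496  0.0319]
top dish [335.  297.4] 0.7 [ 0.3291 -0.0764  0.004 ]
top spare_dish [239.  153.1] 0.88 [0.6222 0.1254 0.0041]
top gauge [315.8 171. ] 0.94 [ 0.5821 -0.0341  0.0281]
wrist campos [0.1183 0.617  0.3857]
1.5
```

Run:
```python
import cv2
for n in ['side','top']:
    i=cv2.imread(f'pics/{n}0.png'); cv2.imwrite(f'pics/{n}0b.png',i)
    s=i[100:360,150:480]; cv2.imwrite(f'pics/{n}0z.png',cv2.resize(s,None,fx=2.3,fy=2.3,interpolation=cv2.INTER_CUBIC))
```

```text
(no output)
```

View pics/side0z.png

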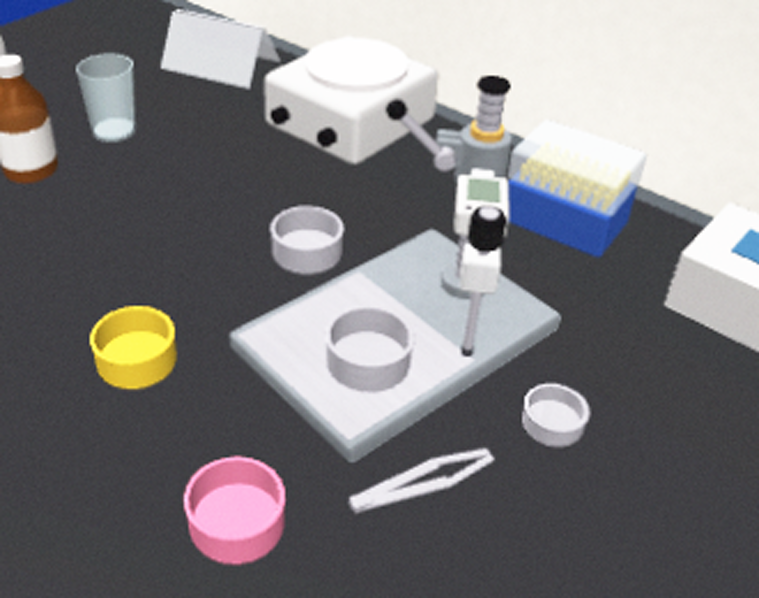

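View pics/top0z.png

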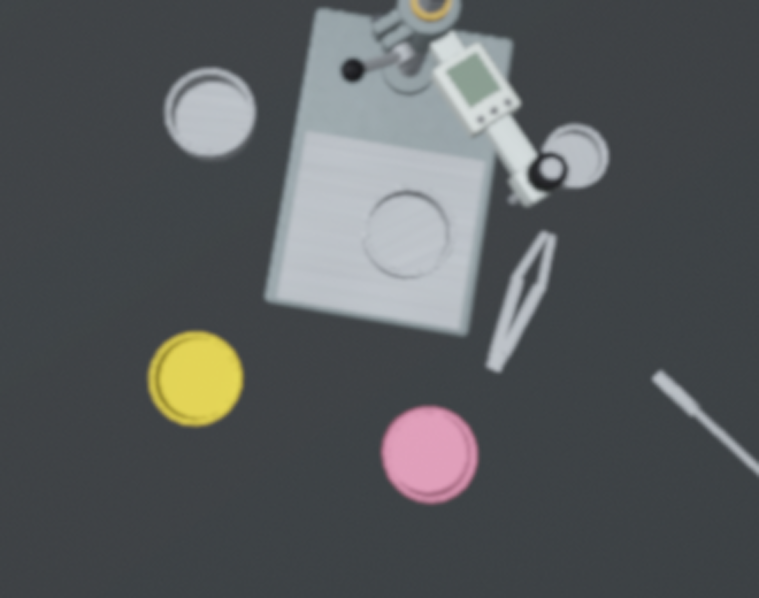

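```bash
cat > cl.py <<'E'
from h import *
def cloud(c):
    z=c['z_map'];v,u=np.nonzero(z>0)
    n=cv2.undistortPoints(np.stack([u,v],1).astype(float)[:,None],c['K'],c['d'])[:,0]
    P=np.c_[n,np.ones(len(n))]*z[v,u][:,None]
    return (P-c['t_'])@c['R_'], c['color'][v,u], np.stack([u,v],1)
def circ(P,r=None):
    from scipy.optimize import least_squares
    m=np.median(P,0)
    if r: f=lambda p:np.hypot(*(P-p[:2]).T)-r; x0=m
    else: f=lambda p:np.hypot(*(P-p[:2]).T)-p[2]; x0=[*m,.03]
    s=least_squares(f,x0,loss='soft_l1',f_scale=.001); return s.x,np.sqrt(np.mean(s.fun**2))
E
python3 - <<'E'
from cl import *
np.set_printoptions(precision=4,suppress=True)
for n in ['side','top']:
    c=cam(n);P,col,px=cloud(c)
    np.savez(f'{n}.npz',P=P,col=col,px=px)
    box=(P[:,0]>.38)&(P[:,0]<.8)&(P[:,1]>-.25)&(P[:,1]<.12)
    # base
    b=box&(abs(P[:,2]-.028)<.003)
    r=cv2.minAreaRect(P[b][:,:2].astype(np.float32)*1000);print(n,'base',r, np.median(P[b][:,2]))
    # dish
    near=np.hypot(P[:,0]-.5205,P[:,1]+.055)<.06
    d=near&(P[:,2]>.055)&(P[:,2]<.07)
    if d.sum()>5: print('dish rim',d.sum(),circ(P[d][:,:2]),circ(P[d][:,:2],.0365))
    # wall fit
    k=(np.hypot(P[:,0]-.5415,P[:,1]+.14)<.04)&(P[:,2]>.19)
    h,e=np.histogram(P[k][:,2],bins=np.arange(.19,.26,.004));print('knob',list(zip(np.round(e,3),h)))
    kk=k&(P[:,2]>.2);print(P[kk].mean(0))
    q=box&(P[:,2]>.2)&(P[:,0]>.6)
    for z0 in np.arange(.15,.28,.01):
        q=box&(P[:,2]>z0)&(P[:,2]<z0+.01)&(P[:,0]>.6)&(P[:,1]<-.04)
        if q.sum()>3: print(round(z0,2),q.sum(),P[q][:,:2].min(0),P[q][:,:2].max(0))
E
```

```text
side base ((554.7504272460938, -44.25341796875), (342.27923583984375, 324.9474182128906), 0.886063814163208) 0.02960612300488928
dish rim 345 (array([ 0.5193, -0.057 ,  0.0365]), np.float64(0.0012985004017021578)) (array([ 0.5193, -0.057 ]), np.float64(0.0013008186134391964))
knob [(np.float64(0.19), np.int64(2)), (np.float64(0.194), np.int64(1)), (np.float64(0.198), np.int64(24)), (np.float64(0.202), np.int64(31)), (np.float64(0.206), np.int64(31)), (np.float64(0.21), np.int64(25)), (np.float64(0.214), np.int64(31)), (np.float64(0.218), np.int64(40)), (np.float64(0.222), np.int64(96)), (np.float64(0.226), np.int64(5)), (np.float64(0.23), np.int64(0)), (np.float64(0.234), np.int64(0)), (np.float64(0.238), np.int64(0)), (np.float64(0.242), np.int64(0)), (np.float64(0.246), np.int64(0)), (np.float64(0.25), np.int64(0)), (np.float64(0.254), np.int64(0))]
[ 0.5368 -0.1425  0.2163]
0.16 12 [ 0.6006 -0.1257] [ 0.6745 -0.0429]
0.17 59 [ 0.6017 -0.1254] [ 0.6762 -0.0412]
0.18 386 [ 0.6002 -0.1232] [ 0.6717 -0.0402]
0.19 118 [ 0.6284 -0.0812] [ 0.6787 -0.04  ]
0.2 144 [ 0.6434 -0.0811] [ 0.68
[... 908 characters left out ...]
234), np.int64(0)), (np.float64(0.238), np.int64(0)), (np.float64(0.242), np.int64(0)), (np.float64(0.246), np.int64(0)), (np.float64(0.25), np.int64(0)), (np.float64(0.254), np.int64(0))]
[ 0.5409 -0.137   0.2191]
0.15 7 [ 0.6448 -0.0607] [ 0.6466 -0.0498]
0.16 37 [ 0.6017 -0.0754] [ 0.6479 -0.0455]
0.17 152 [ 0.6003 -0.1129] [ 0.6578 -0.0428]
0.18 627 [ 0.6003 -0.1245] [ 0.6545 -0.041 ]
0.19 87 [ 0.6284 -0.0793] [ 0.6863 -0.0407]
0.2 231 [ 0.6455 -0.079 ] [ 0.6876 -0.0403]
0.21 58 [ 0.6541 -0.0695] [ 0.6767 -0.0429]
0.22 31 [ 0.6562 -0.0646] [ 0.67   -0.0461]
0.23 24 [ 0.6563 -0.0652] [ 0.6634 -0.0467]
0.24 12 [ 0.6542 -0.066 ] [ 0.6719 -0.044 ]
0.25 227 [ 0.6536 -0.0704] [ 0.6797 -0.0436]
```

Run:
```python
from cl import *
np.set_printoptions(precision=4,suppress=True)
for n in ['side','top']:
    f=np.load(n+'.npz');P=f['P'];col=f['col'].astype(int)
    q=(P[:,2]>.15)&(P[:,0]<.75)&(P[:,0]>.1)
    H,ex,ey=np.histogram2d(P[q][:,0],P[q][:,1],bins=[np.arange(.1,.8,.05),np.arange(-.3,.8,.05)])
    for i,j in zip(*np.nonzero(H>3)): 
        s=q&(P[:,0]>=ex[i])&(P[:,0]<ex[i+1])&(P[:,1]>=ey[j])&(P[:,1]<ey[j+1]);print('tall',ex[i].round(2),ey[j].round(2),P[s][:,2].max().round(3))
    near=(np.hypot(P[:,0]-.54,P[:,1]+.139)<.03)
    t=near&(P[:,2]>.2175)
    print(n,'knobtop',np.percentile(P[t][:,2],[10,50,90]),(P[t][:,:2].min(0)+P[t][:,:2].max(0))/2,circ(P[near&(P[:,2]>.2)&(P[:,2]<.217)][:,:2],.013))
    t=(np.hypot(P[:,0]-.6665,P[:,1]+.058)<.03)&(P[:,2]>.249)
    print('coltop',np.percentile(P[t][:,2],[10,50,90]),(P[t][:,:2].min(0)+P[t][:,:2].max(0))/2,P[t][:,:2].mean(0))
    t=(np.hypot(P[:,0]-.61,P[:,1]+.006)<.025)&(P[:,2]>.2); 
    print('ball',t.sum(),P[t].mean(0),P[t].min(0),P[t].max(0))
```

```text
tall 0.1 -0.05 0.326
tall 0.2 0.6 0.306
tall 0.2 0.65 0.305
tall 0.25 0.4 0.199
tall 0.25 0.45 0.199
tall 0.3 0.4 0.203
tall 0.3 0.45 0.202
tall 0.4 0.6 0.153
tall 0.4 0.65 0.156
tall 0.4 0.7 0.298
tall 0.45 0.6 0.31
tall 0.45 0.65 0.375
tall 0.45 0.7 0.374
tall 0.5 -0.2 0.224
tall 0.5 -0.15 0.227
tall 0.5 0.45 0.154
tall 0.5 0.6 0.309
tall 0.5 0.65 0.31
tall 0.55 -0.15 0.224
tall 0.55 -0.1 0.188
tall 0.6 -0.15 0.188
tall 0.6 -0.1 0.204
tall 0.6 -0.05 0.239
tall 0.6 -0.0 0.237
tall 0.65 -0.1 0.256
tall 0.65 -0.05 0.255
side knobtop [0.2191 0.2234 0.2256] [ 0.5419 -0.1403] (array([ 0.543, -0.139]), np.float64(0.0008105691075250819))
coltop [0.2515 0.2539 0.2549] [ 0.6666 -0.0577] [ 0.6644 -0.0591]
ball 120 [ 0.6117 -0.0111  0.2239] [ 0.6006 -0.0264  0.2002] [0.6258 0.0045 0.2386]
tall 0.25 0.45 0.202
tall 0.3 0.4 0.206
tall 0.3 0.45 0.204
tall 0.35 0.4 0.159
tall 0.45 0.45 0.153
tall 0.5 -0.2 0.221
tall 0.5 -0.15 0.227
tall 0.5 0.45 0.154
tall 0.55 -0.15 0.224
tall 0.55 -0.1 0.187
tall 0.6 -0.15 0.187
tall 0.6 -0.1 0.205
tall 0.6 -0.05 0.239
tall 0.6 -0.0 0.24
tall 0.65 -0.1 0.256
tall 0.65 -0.05 0.255
top knobtop [0.2196 0.2217 0.2237] [ 0.5424 -0.1383] (array([ 0.5427, -0.1392]), np.float64(0.0004004650419533602))
coltop [0.2508 0.2526 0.2541] [ 0.6667 -0.057 ] [ 0.6667 -0.0565]
ball 155 [ 0.6116 -0.0064  0.2269] [ 0.6007 -0.0274  0.202 ] [0.6263 0.0084 0.2397]
```

Emit:
move_arm(rows=[0,0,35,0,0,0,0,0,0,35,0,0,0,0,20,-40,0,0,0,0.05,0,20,-41,0,0,0,0.05,0,20,-41,0,0,0,0.05,0,20,-41,0,0,0,0.05,0,20,-41,0,0,0,0.05,0,20,-41,0,0,0,0.05,0,20,-41,0,0,0,0.05,0,20,-41,0,0,0,0.05,0,20,-41,0,0,0,0.05,0,20,-41,0,0,0,0.05,0])

```text
time: 2.8
position: [0.3833, 0.187, 0.2929]
tool_rot: [-0.103, 0.995, 0.0, 0.001]
ft_force: [0.8, -0.2, 0.2]
grip_width: 0.0872
```

Emit:
move_arm(rows=[20,-41,0,0,0,0.05,0,20,-41,0,0,0,0.05,0,20,-41,0,0,0,0.05,0,20,-41,0,0,0,0.05,0,20,-41,0,0,0,0.05,0,20,-41,0,0,0,0.05,0,20,-41,0,0,0,0.05,0,20,-40,0,0,0,0.02,0,0,0,0,0,0,0,0,0,0,0,0,0,0,0])

```text
time: 3.8
position: [0.5426, -0.139, 0.2921]
tool_rot: [-0.282, 0.96, 0.001, -0.0]
ft_force: [-0.4, 0.5, -0.7]
grip_width: 0.0871
```

Run:
```python
from cl import *
np.set_printoptions(precision=4,suppress=True)
c=cam('wrist');save(c,'w1')
for th in ['probe_knob','dish_floor','probe_tip']:
    for x in robot.spot_point('wrist',th)[:3]: print(th,x, dep(c,x['at']))
P,col,px=cloud(c)
t=(np.hypot(P[:,0]-.542,P[:,1]+.139)<.025)&(P[:,2]>.2)&(P[:,2]<.24)
print(t.sum(),np.percentile(P[t],[2,50,98],axis=0)); 
t2=t&(P[:,2]>.2195);print((P[t2].min(0)+P[t2].max(0))/2)
d=(np.hypot(P[:,0]-.52,P[:,1]+.056)<.055)&(abs(P[:,2]-.062)<.004);print(d.sum(),circ(P[d][:,:2],.0365) if d.sum()>20 else 0)
```

```text
dish_floor {'at': [516.0, 185.1], 'conf': 0.83} [0.3915 0.1237 0.0056]
dish_floor {'at': [343.6, 200.6], 'conf': 0.82} [ 0.521  -0.0528  0.0328]
dish_floor {'at': [418.7, 45.8], 'conf': 0.76} [ 0.3316 -0.0762  0.0049]
probe_tip {'at': [270.9, 183.3], 'conf': 0.78} [ 0.5385 -0.1407  0.1037]
1465 [[ 0.5289 -0.152   0.2021]
 [ 0.5393 -0.1409  0.2226]
 [ 0.5524 -0.1283  0.2252]]
[ 0.5418 -0.1392  0.2228]
940 (array([ 0.5179, -0.0558]), np.float64(0.0013018165833074348))
```

View pics/w1.png

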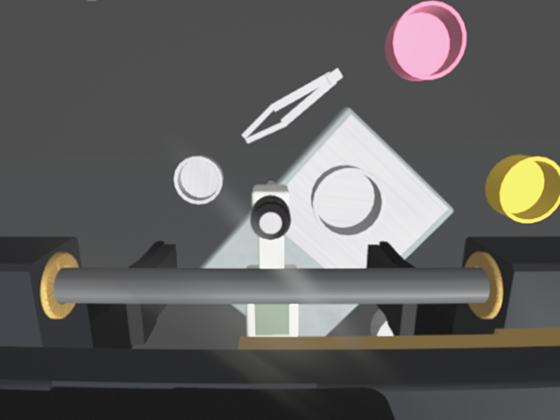

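Emit:
move_arm(rows=[0,0,-40,0,0,0.01,0,0,0,-39,0,0,0,0,0,0,-20,0,0,0,0,0,0,0,0,0,0,0.3,0,0,0,0,0,0,0.6,0,0,0,0,0,0,0.65,0,0,0,0,0,0,0.75,0,0,0,0,0,0,0.85,0,0,0,0,0,0,0.9,0,0,0,0,0,0,0.9], grip_force=15)

```text
time: 5.0
position: [0.5429, -0.1384, 0.1939]
tool_rot: [-0.287, 0.958, -0.0, 0.0]
ft_force: [0.8, -1.5, -0.0]
grip_width: 0.0387
```

Emit:
move_arm(rows=[0,0,0,0,0,0,0.9,0,0,0,0,0,0,0.9,0,0,0,0,0,0,0.9,0,0,0,0,0,0,0.9])

```text
time: 5.4
position: [0.5428, -0.1385, 0.1936]
tool_rot: [-0.287, 0.958, -0.0, -0.0]
ft_force: [0.3, -1.0, 1.2]
grip_width: 0.0261
```

```bash
python3 -c "
import numpy as np
a=np.radians(np.linspace(213.2,179.3,11));p=.149*np.c_[np.cos(a),np.sin(a)]*1000
print(np.diff(p,axis=0).round(1).tolist(),np.diff(a)[0])"
```

```text
[[-4.6, 7.5], [-4.2, 7.8], [-3.7, 8.0], [-3.2, 8.2], [-2.7, 8.4], [-2.2, 8.5], [-1.7, 8.6], [-1.2, 8.7], [-0.7, 8.8], [-0.2, 8.8]] -0.05916666164260764
```

Emit:
move_arm(rows=[-4.6,7.5,0,0,0,-0.059,0.9,-4.2,7.8,0,0,0,-0.059,0.9,-3.7,8.0,0,0,0,-0.059,0.9,-3.2,8.2,0,0,0,-0.059,0.9,-2.7,8.4,0,0,0,-0.059,0.9,-2.2,8.5,0,0,0,-0.059,0.9])

```text
time: 6.0
position: [0.5222, -0.0898, 0.1936]
tool_rot: [-0.113, 0.994, -0.0, 0.0]
ft_force: [0.1, -1.2, 0.6]
grip_width: 0.0251
```

Emit:
move_arm(rows=[-1.7,8.6,0,0,0,-0.059,0.9,-1.2,8.7,0,0,0,-0.059,0.9,-0.7,8.8,0,0,0,-0.059,0.9,-0.2,8.0,0,0,0,-0.055,0.9,0,0,0,0,0,0,0.9,0,0,0,0,0,0,0.9])

```text
time: 6.6
position: [0.5186, -0.0557, 0.1935]
tool_rot: [0.001, 1.0, 0.0, 0.0]
ft_force: [0.6, 0.4, -0.6]
grip_width: 0.0257
```

Run:
```python
from cl import *
np.set_printoptions(precision=4,suppress=True)
for n in ['side','top','wrist']:
    c=cam(n);save(c,n+'2')
    s=c['color'][110:320,200:480] if n!='wrist' else c['color']
    cv2.imwrite(f'pics/{n}2z.png',cv2.resize(s,None,fx=800/560*.99 if n=='wrist' else 2.8,fy=1.414 if n=='wrist' else 2.8,interpolation=cv2.INTER_CUBIC)[:,:,::-1])
    P,col,px=cloud(c)
    d=(np.hypot(P[:,0]-.52,P[:,1]+.056)<.055)&(abs(P[:,2]-.062)<.004);print(n,d.sum(),circ(P[d][:,:2],.0365) if d.sum()>20 else 0)
    for th in ['probe_tip','clamp_ball','clamp_pivot']:
        for x in robot.spot_point(n,th)[:2]: print(th,x,dep(c,x['at']))
    print(proj(c,[[.517,-.056,.079],[.518,-.056,.032]]))
```

```text
side 257 (array([ 0.5192, -0.057 ]), np.float64(0.0013337238769651782))
probe_tip {'at': [311.9, 239.4], 'conf': 0.71} [ 0.5173 -0.0605  0.0835]
[[309.9648 240.0906]
 [309.1432 256.5258]]
top 5 0
probe_tip {'at': [309.9, 115.7], 'conf': 0.36} [ 0.6966 -0.0208  0.0314]
clamp_ball {'at': [287.6, 108.6], 'conf': 0.79} [0.6433 0.0256 0.2321]
clamp_ball {'at': [334.2, 109.6], 'conf': 0.54} [ 0.5379 -0.0165  0.5437]
clamp_pivot {'at': [313.9, 114.5], 'conf': 0.67} [ 0.6465 -0.0191  0.194 ]
[[328.8142 199.6786]
 [326.5818 202.2657]]
wrist 1263 (array([ 0.5177, -0.0549]), np.float64(0.001275884736765128))
probe_tip {'at': [270.9, 205.6], 'conf': 0.76} [ 0.513  -0.056   0.0994]
[[270.9402 204.442 ]
 [270.919  193.1475]]
```

View pics/side2z.png

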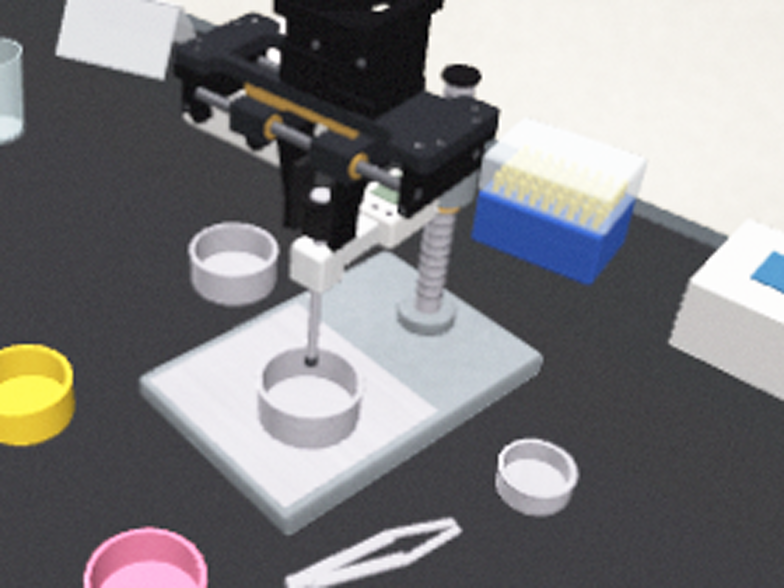

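View pics/wrist2z.png

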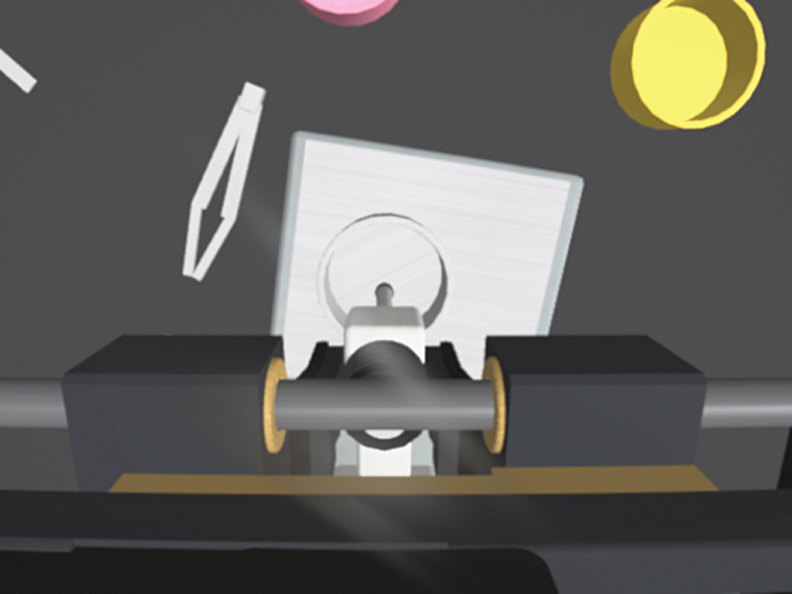

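View pics/top2z.png

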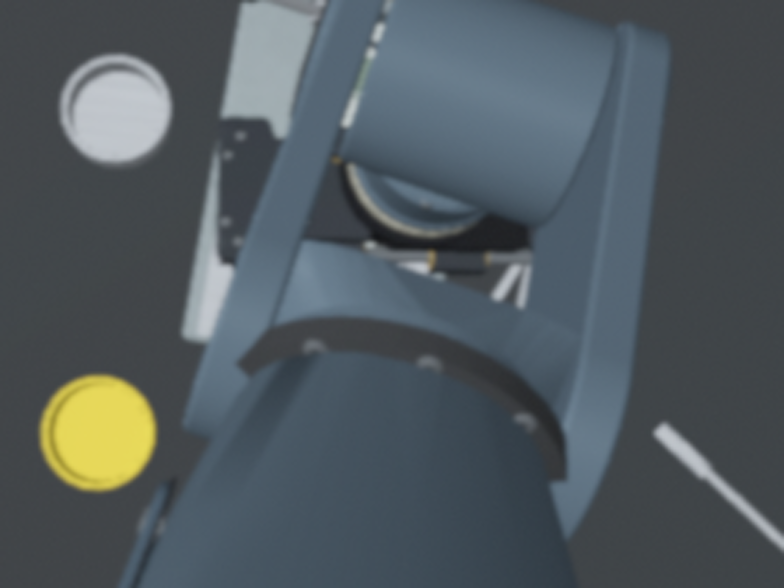

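Emit:
move_arm(rows=[0,0,-4,0,0,0,0.9,0,0,-6,0,0,0,0.9,0,0,-6,0,0,0,0.9,0,0,-6,0,0,0,0.9,0,0,-6,0,0,0,0.9,0,0,-5,0,0,0,0.9,0,0,-4,0,0,0,0.9,0,0,-3,0,0,0,0.9,0,0,-1,0,0,0,0.9,0,0,-1,0,0,0,0.9])

```text
time: 8.2
position: [0.5185, -0.0559, 0.1515]
tool_rot: [0.001, 1.0, -0.0, 0.0]
ft_force: [1.0, -0.2, 1.6]
grip_width: 0.0254
```

Run:
```python
from cl import *
c=cam('side');save(c,'side3')
cv2.imwrite('pics/side3z.png',cv2.resize(c['color'][190:300,250:380],None,fx=5,fy=5,interpolation=cv2.INTER_CUBIC)[:,:,::-1])
P,col,px=cloud(c)
t=(np.hypot(P[:,0]-.518,P[:,1]+.056)<.022)&(P[:,2]>.1);o=robot.get_obs();print(o['position'],o['ft_force'])
print(np.percentile(P[t][:,2],[90,95,99]))
```

```text
[ 0.51847732 -0.05594623  0.15146637] [1.83564198 0.4263855  1.82117657]
[0.23044114 0.29958824 0.4222162 ]
```

View pics/side3z.png

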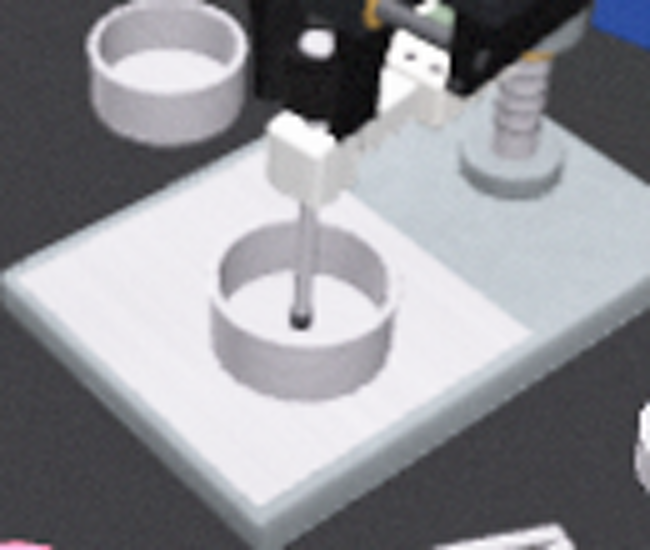

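Emit:
move_arm(rows=[0,0,-0.7,0,0,0,0.9,0,0,-0.7,0,0,0,0.9,0,0,-0.6,0,0,0,0.9])

```text
time: 8.55
position: [0.5185, -0.0559, 0.1497]
tool_rot: [0.001, 1.0, -0.0, 0.0]
ft_force: [1.4, -0.3, 1.9]
grip_width: 0.0258
```

Emit:
move_arm(rows=[0,0,-0.5,0,0,0,0.9,0,0,-0.5,0,0,0,0.9])

```text
time: 8.75
position: [0.5185, -0.0559, 0.1486]
tool_rot: [0.001, 1.0, -0.0, 0.0]
ft_force: [1.4, -0.6, 1.8]
grip_width: 0.0256
```

Emit:
move_arm(rows=[0,0,-0.4,0,0,0,0.9,0,0,-0.4,0,0,0,0.9])

```text
time: 8.95
position: [0.5184, -0.0559, 0.1477]
tool_rot: [0.001, 1.0, -0.0, 0.0]
ft_force: [1.3, -0.9, 2.4]
grip_width: 0.0256
```

Emit:
move_arm(rows=[0,0,-0.4,0,0,0,0.9,0,0,-0.4,0,0,0,0.9])

```text
time: 9.15
position: [0.5185, -0.0559, 0.1469]
tool_rot: [0.001, 1.0, -0.0, 0.0]
ft_force: [1.8, -1.2, 1.7]
grip_width: 0.0257
```

Emit:
move_arm(rows=[0,0,-0.4,0,0,0,0.9])

```text
time: 9.25
position: [0.5185, -0.0559, 0.1467]
tool_rot: [0.001, 1.0, -0.0, 0.0]
ft_force: [1.8, -0.3, 6.1]
grip_width: 0.0251
```

Emit:
move_arm(rows=[0,0,-0.4,0,0,0,0.9])

```text
time: 9.35
position: [0.5185, -0.0559, 0.1467]
tool_rot: [0.001, 1.0, -0.0, 0.0]
ft_force: [0.7, 0.2, 8.3]
grip_width: 0.0257
```

Emit:
move_arm(rows=[0,0,0.3,0,0,0,0.9,0,0,0,0,0,0,0.9])

```text
time: 9.55
position: [0.5185, -0.0558, 0.1467]
tool_rot: [0.001, 1.0, -0.0, 0.0]
ft_force: [0.3, -0.3, 5.0]
grip_width: 0.0259
```

Emit:
move_arm(rows=[0,0,0,0,0,0,0.5,0,0,0,0,0,0,0.3,0,0,0,0,0,0,0.1,0,0,0,0,0,0,0,0,0,0,0,0,0,0,0,0,0,0,0,0,0,0,0,0,0,0,0,0])

```text
time: 10.25
position: [0.5183, -0.0558, 0.1464]
tool_rot: [0.001, 1.0, 0.0, -0.0]
ft_force: [0.7, 0.6, 1.3]
grip_width: 0.0734
```

Emit:
move_arm(rows=[0,0,15,0,0,0,0,0,0,40,0,0,0,0,0,0,40,0,0,0,0.3,0,0,35,0,0,0,0.6,0,0,0,0,0,-0.14,1,-10,30,0,0,0,-0.14,1,-10,30,0,0,0,-0.14,1,-10,30,0,0,0,-0.14,1,-10,30,0,0,0,-0.14,1,0,30,0,0,0,-0.14,1,0,0,0,0,0,-0.14,1,0,0,0,0,0,-0.14,1])

```text
time: 11.45
position: [0.4779, 0.0953, 0.2765]
tool_rot: [0.534, 0.846, -0.0, -0.0]
ft_force: [0.3, 0.4, -0.0]
grip_width: 0.0149
```

Run:
```python
from cl import *
np.set_printoptions(precision=4,suppress=True)
print(robot.get_obs()['time'])
for n in ['side','top','wrist']:
    c=cam(n);save(c,n+'4')
    s=c['color'][110:320,200:480] if n!='wrist' else c['color']
    cv2.imwrite(f'pics/{n}4z.png',cv2.resize(s,None,fx=800/560*.99 if n=='wrist' else 2.8,fy=1.414 if n=='wrist' else 2.8,interpolation=cv2.INTER_CUBIC)[:,:,::-1])
    P,col,px=cloud(c)
    t=(np.hypot(P[:,0]-.518,P[:,1]+.056)<.022)&(P[:,2]>.1)&(P[:,2]<.2)
    if t.sum()>10: print(n,'knob',P[t].mean(0),P[t][:,2].max())
    t=(np.hypot(P[:,0]-.6486,P[:,1]-.022)<.02)&(P[:,2]>.1)&(P[:,2]<.22)&(col.astype(int).max(1)<70)
    if t.sum()>10: print(n,'ball',t.sum(),P[t].min(0),P[t].max(0))
    for th in ['clamp_ball','clamp_pivot','probe_tip','probe_knob']:
        for x in robot.spot_point(n,th)[:2]: print(n,th,x,dep(c,x['at']))
```

```text
11.45
side knob [ 0.5134 -0.0612  0.1471] 0.17971455181286397
side ball 41 [0.6412 0.0128 0.1793] [0.6522 0.0266 0.1929]
side clamp_ball {'at': [322.9, 158.0], 'conf': 0.56} [0.6433 0.0194 0.1828]
side probe_tip {'at': [307.9, 257.2], 'conf': 0.59} [ 0.4897 -0.0744  0.0635]
side probe_knob {'at': [313.2, 204.5], 'conf': 0.53} [ 0.5107 -0.0627  0.1756]
top knob [ 0.5163 -0.0533  0.1587] 0.1797033621994495
top ball 62 [0.6425 0.0178 0.182 ] [0.6562 0.0316 0.1928]
top clamp_ball {'at': [289.5, 111.9], 'conf': 0.72} [0.6516 0.0222 0.1903]
top clamp_pivot {'at': [310.9, 123.2], 'conf': 0.77} [ 0.6464 -0.0169  0.1445]
top clamp_pivot {'at': [327.1, 201.1], 'conf': 0.61} [ 0.5067 -0.0475  0.1366]
top probe_tip {'at': [327.9, 201.7], 'conf': 0.73} [ 0.5057 -0.049   0.1359]
top probe_knob {'at': [331.0, 192.4], 'conf': 0.48} [ 0.5166 -0.0505  0.1754]
```

View pics/side4z.png

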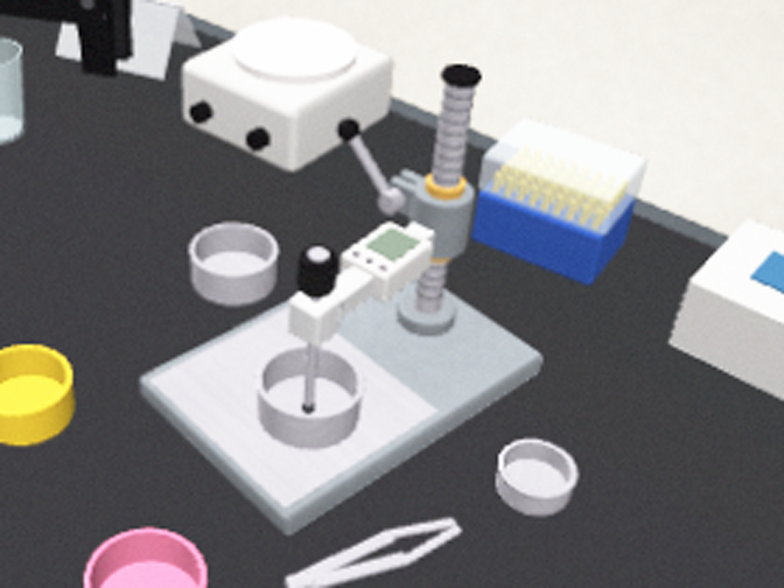

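View pics/wrist4z.png

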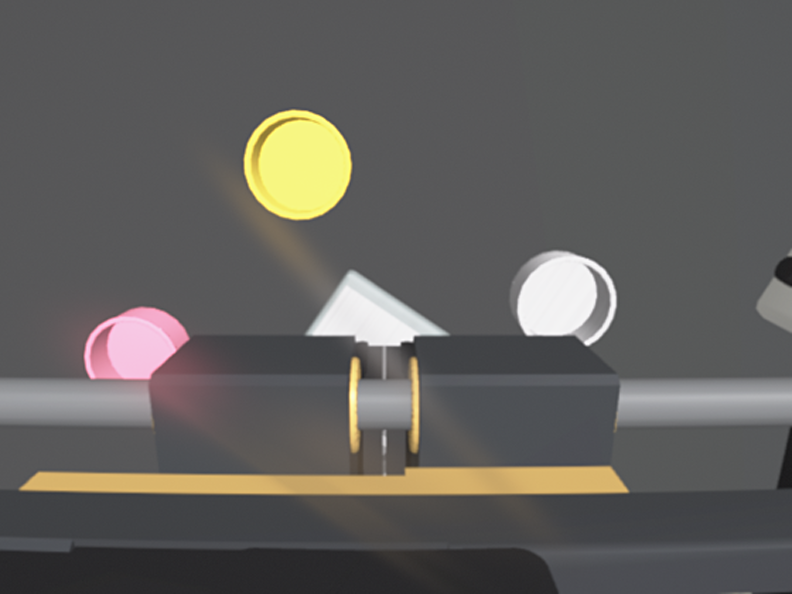

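View pics/top4z.png

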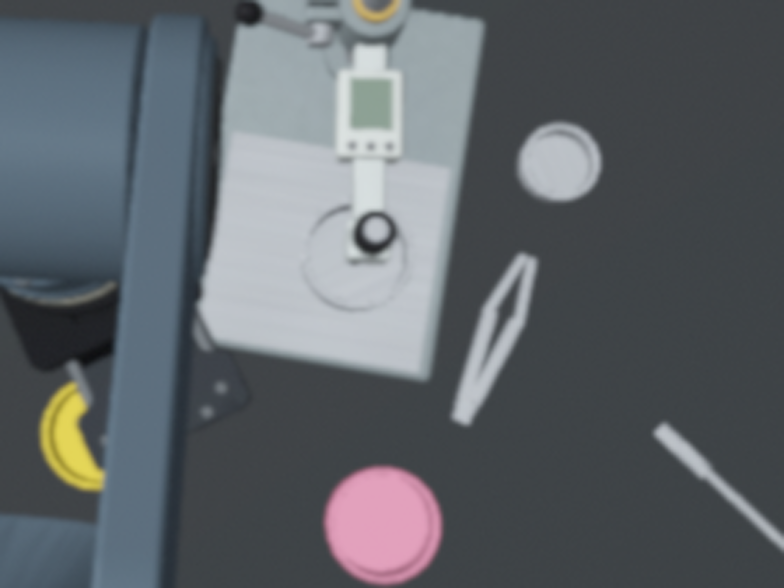

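Emit:
move_arm(rows=[34,-15,0,0,0,-0.145,1,34,-15,0,0,0,-0.145,1,34,-15,0,0,0,-0.145,1,34,-14,0,0,0,-0.01,1,34,-14,0,0,0,0,1,0,0,-30,0,0,0,1,0,0,-30,0,0,0,1,0,0,-12,0,0,0,1,0,0,0,0,0,0,1], grip_force=30)

```text
time: 13.1
position: [0.6468, 0.0214, 0.2021]
tool_rot: [0.706, 0.708, -0.002, -0.002]
ft_force: [0.4, 0.5, -0.6]
grip_width: 0.0004
```

Run:
```python
from cl import *
print(robot.get_obs()['position'])
c=cam('side');save(c,'side5')
cv2.imwrite('pics/side5z.png',cv2.resize(c['color'][90:290,230:430],None,fx=3,fy=3,interpolation=cv2.INTER_CUBIC)[:,:,::-1])
```

```text
[0.64677828 0.02137147 0.20211069]
```

View pics/side5z.png

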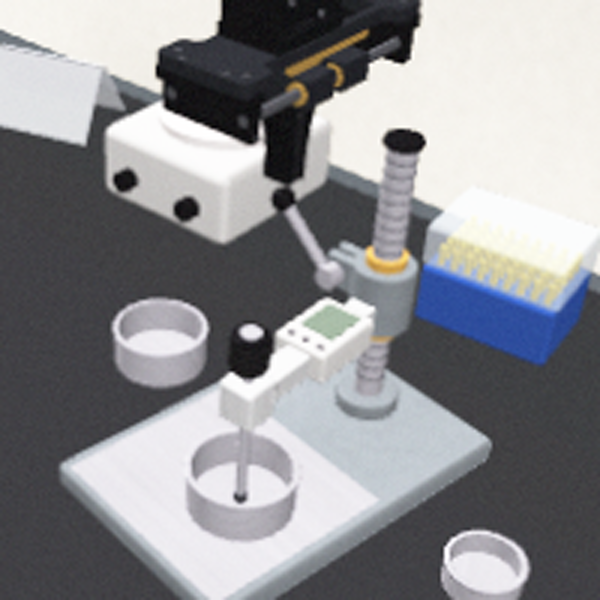

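Emit:
move_arm(rows=[0,0,-5,0,0,0,1,0,0,-3,0,0,0,1,3.5,0,0,0,0,0,1])

```text
time: 13.45
position: [0.6517, 0.0213, 0.1971]
tool_rot: [0.706, 0.708, 0.0, 0.0]
ft_force: [-0.2, 0.1, 0.3]
grip_width: 0.0005
```

Emit:
move_arm(rows=[-2.5,0,0,0,0,0,1,0,0,-2,0,0,0,1,0,0,-2,0,0,0,1])

```text
time: 13.75
position: [0.6494, 0.0212, 0.1926]
tool_rot: [0.706, 0.708, 0.0, 0.0]
ft_force: [0.2, -0.1, 0.0]
grip_width: 0.0003
```

Emit:
move_arm(rows=[0,3.5,-4.3,0,0,0,1,0,3.5,-4.3,0,0,0,1,0,2.8,-4.8,0,0,0,1,0,2.8,-4.9,0,0,0,1])

```text
time: 14.15
position: [0.6496, 0.0347, 0.174]
tool_rot: [0.706, 0.708, 0.001, 0.0]
ft_force: [-0.0, 1.3, 2.1]
grip_width: 0.0006
```

Run:
```python
from cl import *
o=robot.get_obs();print(o['position'],o['ft_force'])
c=cam('side');save(c,'side6')
cv2.imwrite('pics/side6z.png',cv2.resize(c['color'][90:290,230:430],None,fx=3,fy=3,interpolation=cv2.INTER_CUBIC)[:,:,::-1])
```

```text
[0.64960714 0.03466193 0.17403639] [-0.0032592   1.31482697  2.07850589]
```

View pics/side6z.png

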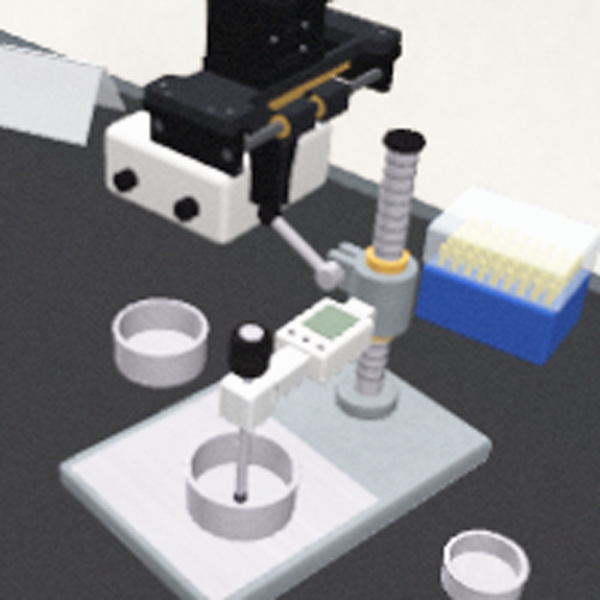

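Lever is following the fingers; continue along the arc.

Emit:
move_arm(rows=[0,1.9,-5.2,0,0,0,1,0,1.9,-5.2,0,0,0,1,0,1,-5.5,0,0,0,1,0,1,-5.5,0,0,0,1,0,0,-5,0,0,0,1])

```text
time: 14.7
position: [0.6491, 0.0395, 0.147]
tool_rot: [0.706, 0.708, -0.0, -0.0]
ft_force: [0.0, 0.7, 1.5]
grip_width: 0.0003
```

Emit:
move_arm(rows=[0,0,-3,0,0,0,1,0,0,-3,0,0,0,1])

```text
time: 14.9
position: [0.6491, 0.0394, 0.1412]
tool_rot: [0.706, 0.708, -0.0, -0.0]
ft_force: [0.2, 1.1, 1.6]
grip_width: 0.0008
```

Emit:
move_arm(rows=[0,-0.5,-2,0,0,0,1])

```text
time: 15.0
position: [0.6492, 0.0389, 0.1394]
tool_rot: [0.706, 0.708, -0.0, -0.0]
ft_force: [-0.0, 1.2, 1.6]
grip_width: 0.0006
```

Emit:
move_arm(rows=[0,0,-1,0,0,0,1,0,0,-1,0,0,0,1])

```text
time: 15.2
position: [0.6492, 0.0389, 0.1377]
tool_rot: [0.706, 0.708, -0.0, -0.0]
ft_force: [-0.1, 0.3, 1.4]
grip_width: 0.0003
```

Emit:
move_arm(rows=[0,0,-0.7,0,0,0,1])

```text
time: 15.3
position: [0.6493, 0.0389, 0.1371]
tool_rot: [0.706, 0.708, -0.0, 0.0]
ft_force: [0.1, 1.0, 1.4]
grip_width: 0.0006
```

Emit:
move_arm(rows=[0,0,-0.7,0,0,0,1])

```text
time: 15.4
position: [0.6493, 0.0389, 0.1364]
tool_rot: [0.706, 0.708, -0.0, 0.0]
ft_force: [-0.9, -0.1, 0.1]
grip_width: 0.0003
```

Emit:
move_arm(rows=[0,0,-0.7,0,0,0,1])

```text
time: 15.5
position: [0.6493, 0.0389, 0.1357]
tool_rot: [0.706, 0.708, -0.0, 0.0]
ft_force: [-0.9, 0.2, 1.2]
grip_width: 0.0006
```

Emit:
move_arm(rows=[0,0,-0.7,0,0,0,1])

```text
time: 15.6
position: [0.6493, 0.0389, 0.1349]
tool_rot: [0.706, 0.708, -0.0, 0.0]
ft_force: [0.1, -0.7, 1.0]
grip_width: 0.0004
```

Run:
```python
from cl import *
o=robot.get_obs();print(o['position'],o['ft_force'])
c=cam('side');save(c,'side7')
cv2.imwrite('pics/side7z.png',cv2.resize(c['color'][90:290,230:430],None,fx=3,fy=3,interpolation=cv2.INTER_CUBIC)[:,:,::-1])
```

```text
[0.64929303 0.03894911 0.13494367] [ 0.10029579 -0.666897    1.01424932]
```

View pics/side7z.png

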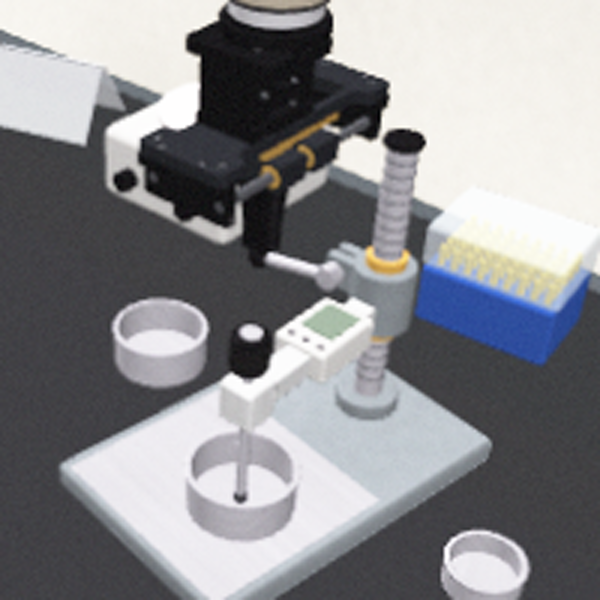

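Emit:
move_arm(rows=[0,0,-0.8,0,0,0,1,0,0,-0.8,0,0,0,1])

```text
time: 15.85
position: [0.6495, 0.039, 0.1342]
tool_rot: [0.706, 0.708, 0.0, 0.0]
ft_force: [-2.2, 0.2, 8.0]
grip_width: 0.0006
```

Emit:
move_arm(rows=[0,0,-0.8,0,0,0,1])

```text
time: 15.95
position: [0.6496, 0.039, 0.1338]
tool_rot: [0.706, 0.708, 0.0, 0.0]
ft_force: [-3.1, -0.1, 9.4]
grip_width: 0.0001
```

Emit:
move_arm(rows=[0,0,-0.8,0,0,0,1])

```text
time: 16.05
position: [0.6498, 0.039, 0.1335]
tool_rot: [0.706, 0.708, 0.0, 0.001]
ft_force: [-3.2, 0.6, 11.7]
grip_width: 0.0006
```

Emit:
move_arm(rows=[0,0,2,0,0,0,1,0,0,4,0,0,0,1,0,0,30,0,0,0,1,0,0,40,0,0,0,1,0,0,40,0,0,0,1,0,0,40,0,0,0,1,-30,40,0,0,0,0,1,-30,40,0,0,0,0,1,-30,40,0,0,0,0,1,-30,40,0,0,0,0,1,0,0,0,0,0,0,1,0,0,0,0,0,0,1])

```text
time: 17.25
position: [0.5289, 0.2001, 0.2879]
tool_rot: [0.705, 0.709, 0.0, 0.0]
ft_force: [0.4, -0.0, -0.2]
grip_width: 0.0008
```

Run:
```python
from cl import *
np.set_printoptions(precision=4,suppress=True)
print(robot.get_obs()['time'])
for n in ['side','top']:
    c=cam(n);save(c,n+'8')
    s=c['color'][100:310,200:480]
    cv2.imwrite(f'pics/{n}8z.png',cv2.resize(s,None,fx=2.8,fy=2.8,interpolation=cv2.INTER_CUBIC)[:,:,::-1])
    P,col,px=cloud(c)
    t=(np.hypot(P[:,0]-.518,P[:,1]+.056)<.022)&(P[:,2]>.14)&(P[:,2]<.2)
    print(n,'knob',P[t].mean(0),P[t][:,2].max())
    t=(np.hypot(P[:,0]-.6486,P[:,1]-.039)<.02)&(P[:,2]>.1)&(P[:,2]<.22)&(col.astype(int).max(1)<70)
    if t.sum()>3: print(n,'ball',t.sum(),P[t].min(0),P[t].max(0))
    d=(np.hypot(P[:,0]-.52,P[:,1]+.056)<.055)&(abs(P[:,2]-.062)<.004);print(n,d.sum(),circ(P[d][:,:2],.0365))
    for th in ['clamp_ball','clamp_pivot','probe_tip']:
        for x in robot.spot_point(n,th)[:2]: print(n,th,x,dep(c,x['at']))
```

```text
17.25
side knob [ 0.5136 -0.0605  0.1659] 0.17913727727187903
side ball 40 [0.6418 0.0329 0.1219] [0.6559 0.0479 0.1375]
side 273 (array([ 0.5193, -0.0568]), np.float64(0.0066827084035692265))
side clamp_ball {'at': [314.1, 176.8], 'conf': 0.46} [0.6457 0.0413 0.1241]
side clamp_pivot {'at': [340.3, 181.4], 'conf': 0.55} [ 0.6461 -0.0286  0.1438]
side probe_tip {'at': [308.9, 255.6], 'conf': 0.72} [ 0.5144 -0.0579  0.0386]
top knob [ 0.5162 -0.0549  0.1726] 0.18028104477386425
top ball 61 [0.6418 0.0353 0.1237] [0.6578 0.0481 0.136 ]
top 229 (array([ 0.5187, -0.0552]), np.float64(0.001270222351685486))
top clamp_ball {'at': [276.8, 123.4], 'conf': 0.83} [0.6485 0.0447 0.1331]
top clamp_ball {'at': [395.5, 163.9], 'conf': 0.32} [ 0.6047 -0.2015  0.0037]
top clamp_pivot {'at': [310.9, 120.5], 'conf': 0.72} [ 0.6517 -0.0169  0.1435]
top probe_tip {'at': [328.2, 203.4], 'conf': 0.62} [ 0.5043 -0.0508  0.123 ]
```

View pics/side8z.png

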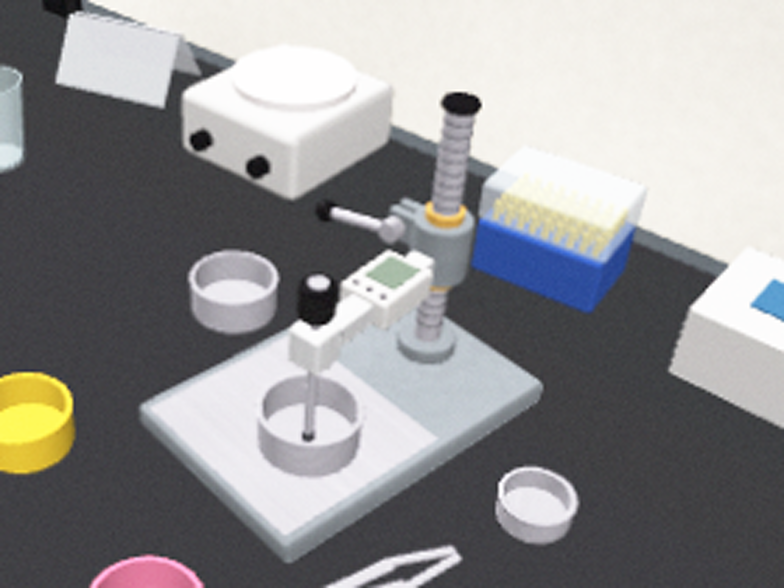

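View pics/top8z.png

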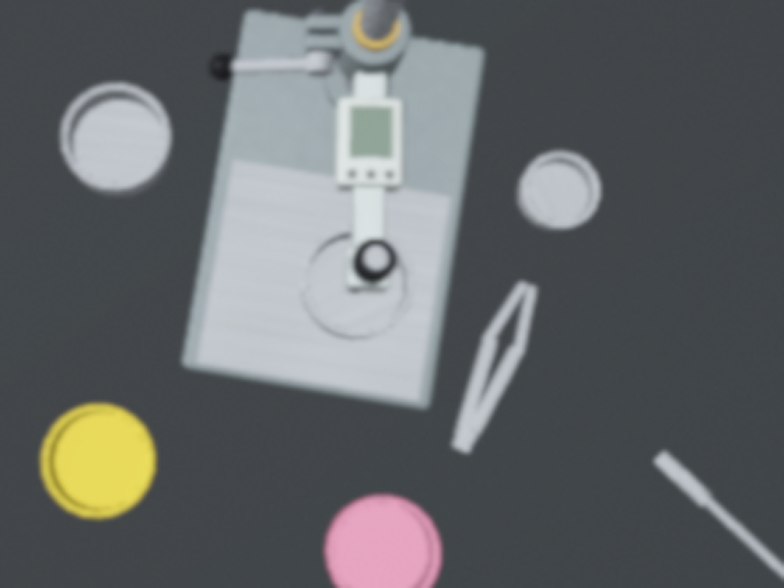

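```bash
python3 -c "
from rig import robot
print(robot.hand_in())"
```

```text
the job is handed in; nothing more can be done
None
```

I took the depth of the dish as asked and handed the job in at about 17.4 s of the 50 s allowed.

**What I did**
- **Swing:** I gripped the knob and swung the arm about 34° until the probe stood over the middle of the dish. It was about 1–2 mm off the centre.
- **Lower:** I lowered it until the tip touched the bottom. At touch the wrist force rose from 2 N to 6 N, reaching 8 N at most. The height matched the expected dish floor at about z = 32 mm.
- **Lock:** I let go of the knob and pushed the clamp ball down along its arc to its stop. The force rose from about 1.5 N to 11.7 N there. Then I drew clear.

**Last checks**
- **Clamp:** the ball came down about 56 mm, where full travel is 56.4 mm.
- **Knob:** its height and position did not change through the clamping.
- **Dish:** it stands within 1 mm of where it was.
- **Other dishes and tweezers:** in the pictures the spare dish, small dish, tweezers and the coloured dishes look undisturbed.

**One small disagreement:** the fingertips stopped at about z = 134 mm, while the camera puts the top of the ball at 136–137.5 mm. That is within measuring error, or the fingers touched the ball slightly off its top; a sideways force of about 3 N at the stop points to that.

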